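# Tighten two sample bottles before shaking

### The job

The bottle rack is about to go on the shaker. Screw the red cap and the blue cap in the rack fully closed (clockwise), and leave the yellow cap loosened as it is, because that culture must breathe.

Things in the scene. Friction and masses are not known exactly. Their poses are not given: they have to be found in the camera images.
- red_cap: Red ribbed screw cap, 40 mm across, 28 mm tall, captive on a white bottle in the rack: it only turns about its upright axis, without rising. Origin: centre of its underside, 114 mm above the worktop; z up. A black pointer line on its top runs along its -x. Fully closed is a hard stop, pointer to the rack's front, axes parallel to the rack's. Anticlockwise from above opens, up to 80 degrees. Starts 40 to 69 degrees open.
- blue_cap: Blue ribbed screw cap, 40 mm across, 28 mm tall, captive on a white bottle in the rack: it only turns about its upright axis, without rising. Origin: centre of its underside, 114 mm above the worktop; z up. A black pointer line on its top runs along its -x. Fully closed is a hard stop, pointer to the rack's front, axes parallel to the rack's. Anticlockwise from above opens, up to 80 degrees. Starts 40 to 69 degrees open.
- yellow_cap: Yellow ribbed screw cap, 40 mm across, 28 mm tall, captive on a white bottle in the rack: it only turns about its upright axis, without rising. Origin: centre of its underside, 114 mm above the worktop; z up. A black pointer line on its top runs along its -x. Fully closed is a hard stop, pointer to the rack's front, axes parallel to the rack's. Anticlockwise from above opens, up to 80 degrees. Starts 43 to 54 degrees open.
- rack: Grey rack, 80 x 292 x 36 mm, fixed. Three bottles in a row along its y, 95 mm apart, in any order; they cannot turn or lift. Origin: centre of its underside; -x side = front, towards the robot; z up; turned up to 20 degrees. Steel loop at each end, 61 mm high. Caps turn with 0.08 N m and stay put. Below each cap 12 mm of neck, 35 mm wide with a 39 mm bead, then the shoulder, 54 mm square lower down.

How it is judged:
By the outcome, as a careful person would: the job done as asked, in the order asked, and still so for the second after the job is handed in, with the robot touching nothing.
It also fails if it takes over 40 s, if anything falls off the work surface, if the arm or the gripper's body presses on something with over 40 N, if the wrist force passes 120 N, or if a joint passes its speed limit or range.

### The arm

A 7-joint arm with a two-finger parallel gripper is mounted at the origin on a cart in front of the work surface, level with it; the furniture and walls round the work are solid. World frame = base frame: x ahead of the robot, y to its left, z up, the work surface at z = 0. Lengths are in m, angles in rad, forces in N, time in s.
With the tool pointing down it reaches from about 0.35 to 0.9 m from the base axis. Payload 7.2 kg.
Tool frame: the origin (TCP) lies between the finger pads; the fingertips stand arm.finger_overhang ahead of it and the grasp point (between the pads) is the TCP (arm.finger_overhang is the distance from the TCP to the fingertips, in m); z points along the fingers, y is the direction in which the jaws open and shut (so a half turn about z gives the same grasp; the last joint's range is limited). The gripper opens to 85 mm and grips with 20 to 120 N. Pads are 22 mm wide; open, the fingers measure 114 mm over their backs; the gripper's body (76 mm by 85 mm) begins 54 mm behind the grasp point. The pads swing forward as they close: fully open they stand 13 mm farther back than shut.
Start: joints at [1.093, 0.411, -0.013, 1.596, 0.006, 1.134, -0.082], TCP at [0.249, -0.573, 0.25] pointing down, gripper open.
Joint ranges: [-2.95, 2.95], [-0.29, 1.99], [-1.47, 1.44], [0.14, 2.54], [-1.03, 4.17], [0.13, 1.85], [-2.86, 2.86]. Speed limits (rad/s): [2.39, 2.39, 3.01, 3.01, 3.14, 3.14, 3.14].

### API

Orientations are given as [roll, pitch, yaw] about the fixed x, y, z axes, in that order (R = Rz(yaw) Ry(pitch) Rx(roll)).
In Python, from plant import monitor, eyes, order, arm gives the robot as it stands.
- The arm moves only by the shell command python3 -m creep 'ROWS' [OPENING]. ROWS is JSON, a list of rows, each an object with "translation": the shift along the tool's x, y, z in cm, a list of three; "twist": the turn, a rotation vector about the tool's x, y, z in rad, a list of three. A call has 1 to 8 rows; each row shifts and turns the pose as measured when the row begins, along the tool's axes as they then stand; what a row does not reach is not made up. A row lasts 1/8 s, in which the tool goes at most 62.5 mm and 10.7 degrees, less where a joint would pass 70% of its speed; a pose out of reach is approached as far as the arm can. A call with a gripper value outside its range is refused whole. OPENING is the finger opening in cm, from 0 to 8.54, set as the call begins (- or left out, the last holds). The fingers move at their own pace and stop on an object; the grip force is fixed at half the most. Time passes only in rows, so rows that do not move let the fingers close. It gives the time, the measured TCP pose, the force and the opening at its end, in the units of the state.
- monitor.state(): the state, without advancing time (a new reading comes with each control period).
- eyes.read_camera(name): name is "side" or "top" or "wrist"; returns (picture, depth): 420x560x3 uint8, blue, green, red; 420x560 float32, m along the optical axis (not along the pixel's ray), 0 where there is no reading.
- eyes.camera_info(name): a dict with "fx", "fy", "cx", "cy" (pixels), "position" and "attitude" of the camera in the world; the wrist camera has in their place "T_tool_cam" (4x4, takes a point from camera to tool coordinates, whose origin is the TCP and whose axes are the flange's). Camera axes: x right, y up, looking along -z (the intrinsics and any distortion apply to the point x, -y, -z); pixel columns grow to the right and rows downward; lengths in m; the calibration is good to about 2 mm. A picture is of the moment at which its call begins: read the wrist's pose just before it. camera_info takes no time and is no camera call.
- order.sign_off(): hands the job in, once; it reports no verdict.
The state is a dict: "time": time; "joint_positions": joint angles; "dq": joint speeds; "joint_torque": joint torques, N m; "eef_pos": TCP position; "eef_rot": TCP orientation; "contact_force": force on the tool from outside, world axes, zero at the start; "wrist_torque": the same for the moment, N m; "width": finger opening in m.
Only numpy, scipy, OpenCV 4.12 (cv2) and the standard library are available. Lean on these libraries where they do the work, as an engineer would, in place of code of your own. Each camera call takes 0.05 s, during which the arm holds its last target. There are 200 camera calls.

## Working session

There is one attempt and no reset: what is moved stays moved. The work goes in short steps, Python scripts to look and compute and a shell command to move; the robot and the scene stay as the last step left them, time stands still between calls to the robot, and variables do not carry over. Pictures are saved under pics/ and viewed, about 8 in all and at most 12, crops included, and the job is handed in when it is done.

```bash
mkdir -p pics; ls; python3 - <<'E'
from plant import monitor, eyes, order, arm
import cv2,numpy as np
np.set_printoptions(precision=4,suppress=True)
print(monitor.state(), arm.finger_overhang)
for n in ("top","side","wrist"): print(n,eyes.camera_info(n))
a,d=eyes.read_camera("top"); np.save("top_d.npy",d)
cv2.imwrite("pics/top1.png",a)
E
```

```text
pics
{'time': 0.0, 'joint_positions': array([ 1.0928,  0.4119, -0.0127,  1.5971,  0.0056,  1.1343, -0.0822]), 'dq': array([ 0.0012, -0.0006, -0.0018,  0.0018, -0.0002, -0.0008, -0.0011]), 'joint_torque': array([  0.0015, -60.0623,   0.683 , -29.9408,   0.0139,   0.0106,
         0.    ]), 'eef_pos': array([ 0.2488, -0.5728,  0.2494]), 'eef_rot': array([-3.14  ,  0.0001,  0.4098]), 'contact_force': array([ 0.0691, -0.3074,  0.0064]), 'wrist_torque': array([ 0.0275, -0.0139, -0.0178]), 'width': 0.08521888302474273} 0.019
top {'fx': 527.1807143095475, 'fy': 527.1807143095475, 'cx': 275.20022497570955, 'cy': 208.10625703103403, 'position': array([0.4166, 0.0213, 0.9196]), 'attitude': array([ 0.1664,  0.0035, -1.5449])}
side {'fx': 417.854560817845, 'fy': 417.854560817845, 'cx': 278.69370263589724, 'cy': 210.8073712838493, 'position': array([0.2296, 0.6865, 0.5572]), 'attitude': array([ 1.0312, -0.0002, -2.6505])}
wrist {'fx': 340.1704942735971, 'fy': 340.1704942735971, 'cx': 273.42810057125183, 'cy': 214.18021303762427, 'T_tool_cam': array([[ 0.0005,  0.9633,  0.2683,  0.0676],
       [ 1.    , -0.0007,  0.001 , -0.0001],
       [ 0.0012,  0.2683, -0.9633, -0.1227],
       [ 0.    ,  0.    ,  0.    ,  1.    ]])}
```

View pics/top1.png

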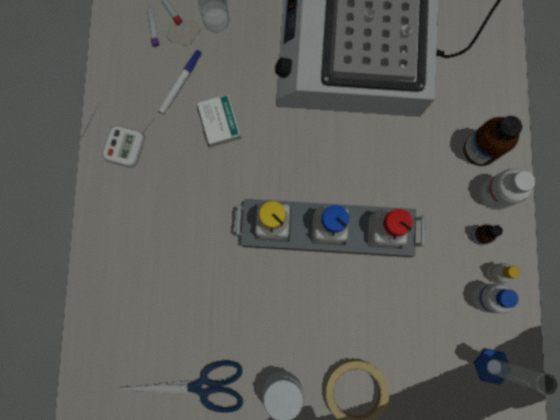

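The top view shows the rack with yellow at (272,214), blue at (335,219) and red at (398,223). Their pointers face the lower right. The robot is at the bottom of the image.

```bash
cat > h.py <<'E'
import cv2,numpy as np
from plant import monitor, eyes, order, arm
from scipy.spatial.transform import Rotation as R
np.set_printoptions(precision=4,suppress=True)
def cam(name):
    i=eyes.camera_info(name)
    if name=="wrist":
        s=monitor.state(); T=np.eye(4); T[:3,:3]=R.from_euler('xyz',s['eef_rot']).as_matrix(); T[:3,3]=s['eef_pos']
        T=T@i['T_tool_cam']
    else:
        T=np.eye(4); T[:3,:3]=R.from_euler('xyz',i['attitude']).as_matrix(); T[:3,3]=i['position']
    return i,T
def ray(i,T,uv,z):
    uv=np.atleast_2d(uv).astype(float)
    d=np.c_[(uv[:,0]-i['cx'])/i['fx'],-(uv[:,1]-i['cy'])/i['fy'],-np.ones(len(uv))]@T[:3,:3].T
    return T[:3,3]+d*((z-T[2,3])/d[:,2])[:,None]
HUE={'red':(-8,8),'blue':(105,125),'yellow':(20,35)}
def caps(name,near=None,rad=0.06,img=None):
    """per colour: centre of top face and pointer angle, rectified on plane z=.142"""
    i,T=cam(name); a,d=eyes.read_camera(name) if img is None else img
    hsv=cv2.cvtColor(a,cv2.COLOR_BGR2HSV).astype(int); out={}
    v,u=np.mgrid[:420,:560]; P=ray(i,T,np.c_[u.ravel(),v.ravel()],.142).reshape(420,560,3)
    dd=np.c_[(u.ravel()-i['cx'])/i['fx'],-(v.ravel()-i['cy'])/i['fy'],-np.ones(u.size)]*d.reshape(-1,1)
    Z=(dd@T[:3,:3].T+T[:3,3])[:,2].reshape(420,560)
    for c,(lo,hi) in HUE.items():
        h=(hsv[...,0]+90)%180-90 if c=='red' else hsv[...,0]
        m=((h>=lo)&(h<=hi)&(hsv[...,1]>130)&(hsv[...,2]>40)&(abs(Z-.142)<.009)).astype('uint8')
        m=cv2.morphologyEx(m,cv2.MORPH_CLOSE,np.ones((5,5)))
        n,l,st,_=cv2.connectedComponentsWithStats(m)
        best=None
        for k in range(1,n):
            q=P[l==k][:,:2]
            if st[k,4]<80 or (near is not None and np.hypot(*(q.mean(0)-near[c]))>rad): continue
            if best is None or st[k,4]>st[best,4]: best=k
        if best is None: continue
        q=P[l==best][:,:2]; (cx,cy),r=cv2.minEnclosingCircle(q.astype('float32').reshape(-1,1,2)*1000)
        ctr=np.array([cx,cy])/1000
        rr=np.hypot(*(P[...,:2]-ctr).transpose(2,0,1))
        val=hsv[...,2]; disc=rr<.018; dark=disc&(val<.55*np.median(val[disc]))
        w=P[dark][:,:2]-ctr; ang=np.degrees(np.arctan2(*w.mean(0)[::-1])) if len(w) else None
        out[c]=(ctr,r,ang,len(w),np.median(Z[l==best])); print(c,ctr,'r',r,'ptr',ang,len(w),'Z',np.median(Z[l==best]),st[best])
    return out,a
E
python3 - <<'E'
from h import *
a=cv2.imread("pics/top1.png");d=np.load("top_d.npy")
o,_=caps("top",img=(a,d))
v=o['yellow'][0]-o['red'][0]; print(np.hypot(*v), 'rack yaw',np.degrees(np.arctan2(-v[0],v[1])))
E
```

```text
red [ 0.5307 -0.1565] r 20.406747817993164 ptr -114.87039615268283 25 Z 0.14118438549829815 [385 209  28  27 559]
blue [ 0.5343 -0.0627] r 20.179527282714844 ptr -124.2671548629346 26 Z 0.14097674572318375 [322 205  27  27 545]
yellow [0.5374 0.0312] r 20.406641006469727 ptr -130.4082689509285 32 Z 0.14119750240780438 [259 201  27  28 546]
0.18784891667539372 rack yaw -2.019694001888221
```

```bash
python3 - <<'E'
from h import *
i,T=cam("top"); d=np.load("top_d.npy")
v,u=np.mgrid[:420,:560]
c=np.c_[(u.ravel()-i['cx'])/i['fx'],-(v.ravel()-i['cy'])/i['fy'],-np.ones(u.size)]*d.reshape(-1,1)
W=c@T[:3,:3].T+T[:3,3]; W=W[(d.ravel()>0)]
# height map 4cm cells
for x in np.arange(.8,.1,-.05):
    print('%.2f'%x,[ '%3d'%(1000*W[s][:,2].max()) if (s:=(abs(W[:,0]-x)<.025)&(abs(W[:,1]-y)<.025)).any() else '  .' for y in np.arange(.1,-.56,-.05)])
a,_=eyes.read_camera("side"); cv2.imwrite("pics/side1.png",a)
E
```

```text
0.80 ['  3', ' 85', ' 98', '118', '119', '119', '117', '103', '  3', '  3', '  4', '  1', '  .', '  .']
0.75 [' 28', ' 53', ' 98', '110', '115', '118', '118', '101', '  4', '  4', '  3', '  2', '  .', '  .']
0.70 [' 27', '  3', '  4', '  3', '  3', '  3', '  4', '  4', '136', '137', '  3', '  3', '  .', '  .']
0.65 ['  3', '  3', '  3', '  3', '  4', '  4', '  4', '  3', '134', '136', '  4', '  3', '  .', '  .']
0.60 [' 38', ' 39', ' 40', ' 36', '  4', '  4', '  3', '  3', '  3', '117', '115', '  2', '  .', '  .']
0.55 [' 63', '145', '144', '145', '144', '144', '142', '  3', ' 72', ' 74', '  3', '  2', '  .', '  .']
0.50 [' 60', '144', '143', '143', '145', '144', '141', '  4', ' 67', ' 74', '  4', '  2', '  .', '  .']
0.45 ['  3', '  2', '  3', '  4', '  3', '  3', '  4', '  3', ' 95', ' 98', '  4', '  3', '  .', '  .']
0.40 ['  3', '  3', '  2', '  3', '  4', '  4', '  3', '  3', ' 95', ' 98', '  3', '  2', '  .', '  .']
0.35 ['  4', '  3', '  3', '  3', '  3', '  3', '  4', '  3', ' 10', ' 13', '  3', '  3', '  .', '  .']
0.30 [' 13', ' 81', ' 84', ' 28', ' 28', ' 27', '  2', '  3', ' 12', '187', '  4', '  1', '  .', '  .']
0.25 [' 14', ' 83', ' 84', ' 27', ' 28', ' 28', '  3', '  4', '  3', '  3', '  4', '  2', '  .', '  .']
0.20 ['  1', '  2', '  1', '  2', ' 24', '  1', '  2', '  1', '  1', '  .', '  .', '  .', '  .', '  .']
0.15 ['  .', '  .', '  .', '  .', '  .', '  .', '  .', '  .', '  .', '  .', '  .', '  .', '  .', '  .']
```

View pics/side1.png

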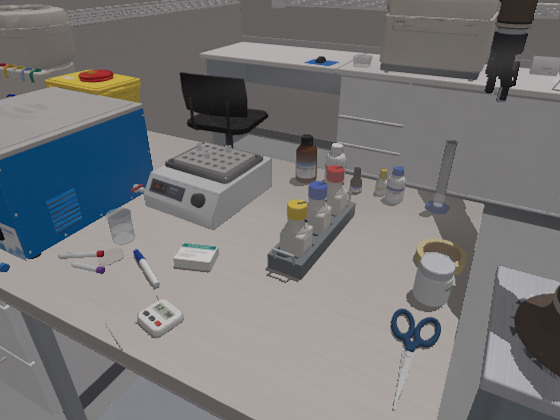

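The side view matches: the measuring cylinder, about 0.19 m tall, stands beside the path. I'll lift a little on the way over.

```bash
python3 -m creep '[{"translation":[5.3,-1,-2.5],"twist":[0,0,0]},{"translation":[5.1,-2.5,-1.5],"twist":[0,0,0]},{"translation":[5.1,-3.2,0],"twist":[0,0,0]},{"translation":[5.1,-3.2,0],"twist":[0,0,0]},{"translation":[5.1,-3.2,0],"twist":[0,0,0]},{"translation":[5.1,-3.2,0],"twist":[0,0,0]},{"translation":[5.1,-3.2,0],"twist":[0,0,0]},{"translation":[5.1,-3.2,0],"twist":[0,0,0]}]'
python3 -m creep '[{"translation":[0,0,0],"twist":[0,0,-0.18]},{"translation":[0,0,0],"twist":[0,0,-0.18]},{"translation":[0,0,0],"twist":[0,0,-0.18]},{"translation":[0,0,0],"twist":[0,0,-0.18]},{"translation":[0,0,0],"twist":[0,0,-0.18]},{"translation":[0,0,0],"twist":[0,0,-0.18]},{"translation":[0,0,0],"twist":[0,0,-0.18]},{"translation":[0,0,0],"twist":[0,0,0]}]'
cat >> h.py <<'E'
def rel(t):
    s=monitor.state(); M=R.from_euler('xyz',s['eef_rot']).as_matrix()
    print('t',s['time'],'pos',s['eef_pos'],'rot',s['eef_rot'],'q',s['joint_positions'],'tool cm to target',100*M.T@(np.array(t)-s['eef_pos']))
E
python3 - <<'E'
from h import *
rel([.5307,-.1565,.133])
o,a=caps("wrist"); cv2.imwrite("pics/w1.png",a)
if 'red' in o: rel([*o['red'][0],.133])
E
```

```text
time: 1.1
eef_pos: [0.5392, -0.1958, 0.2873]
eef_rot: [-3.137, 0.004, 0.398]
contact_force: [0.3, -1.0, -0.5]
width: 0.0856
time: 2.1
eef_pos: [0.5409, -0.187, 0.2835]
eef_rot: [-3.132, -0.009, 1.704]
contact_force: [0.2, 0.4, 0.2]
width: 0.0853
t 2.1 pos [ 0.5409 -0.187   0.2835] rot [-3.1315 -0.0091  1.7041] q [ 0.6019  0.3409 -0.4555  1.65    0.1524  1.1996  0.2453] tool cm to target [ 3.0256 -0.4479 15.0878]
red [ 0.5305 -0.1557] r 19.745769500732422 ptr -121.6890398887899 45 Z 0.1411485067008936 [ 244  143   50   51 1954]
blue [ 0.5338 -0.0631] r 20.208698272705078 ptr -135.80362296936255 166 Z 0.1411865571903793 [ 262    8   56   63 2615]
t 2.15 pos [ 0.5408 -0.1871  0.2836] rot [-3.1315 -0.009   1.7016] q [ 0.6014  0.3408 -0.4548  1.65    0.1522  1.1996  0.243 ] tool cm to target [ 3.1151 -0.4669 15.0897]
```

View pics/w1.png

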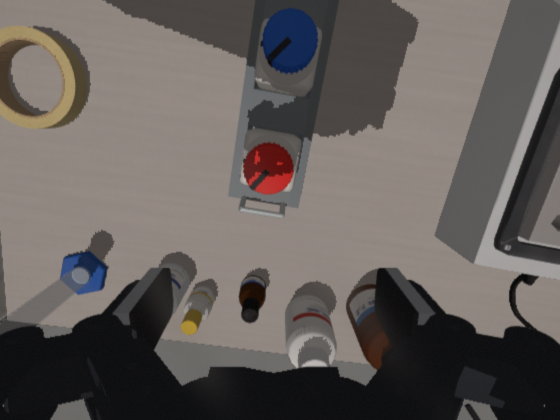

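The wrist view shows red at (269,168) and blue at (291,40), and its centres agree with the top view to 1 mm. Next I descend on red.

```bash
python3 -m creep '[{"translation":[3.1,-0.45,0],"twist":[0,0,0]},{"translation":[0,0,0],"twist":[0,0,0]},{"translation":[0,0,4],"twist":[0,0,0]},{"translation":[0,0,4],"twist":[0,0,0]}]'
python3 - <<'E'
from h import *
rel([.5305,-.156,.133])
E
```

```text
time: 2.65
eef_pos: [0.5334, -0.1573, 0.205]
eef_rot: [-3.137, -0.005, 1.684]
contact_force: [-0.2, -0.0, 0.8]
width: 0.0854
t 2.65 pos [ 0.5334 -0.1573  0.205 ] rot [-3.1374 -0.0053  1.6845] q [ 0.5559  0.3822 -0.4542  1.7907  0.1886  1.0176  0.1434] tool cm to target [ 0.1225 -0.2448  7.1971]
```

```bash
python3 -m creep '[{"translation":[0.1,-0.25,3.5],"twist":[0,0,0]},{"translation":[0,0,3.4],"twist":[0,0,0]},{"translation":[0,0,0],"twist":[0,0,0]}]'
python3 - <<'E'
from h import *
rel([.5305,-.156,.133])
E
python3 -m creep '[{"translation":[0,0,0],"twist":[0,0,0]},{"translation":[0,0,0],"twist":[0,0,0]},{"translation":[0,0,0],"twist":[0,0,0]},{"translation":[0,0,0],"twist":[0,0,0]}]' 2
```

```text
time: 3.02
eef_pos: [0.5287, -0.1579, 0.1313]
eef_rot: [-3.133, -0.006, 1.674]
contact_force: [-1.2, 0.3, 0.6]
width: 0.0856
t 3.025 pos [ 0.5287 -0.1579  0.1313] rot [-3.1326 -0.0057  1.6737] q [ 0.5328  0.4648 -0.4274  1.8675  0.241   0.8707  0.0901] tool cm to target [ 0.1706  0.2    -0.1753]
time: 3.52
eef_pos: [0.5311, -0.1587, 0.135]
eef_rot: [-3.138, -0.003, 1.671]
contact_force: [2.9, 0.3, -11.6]
width: 0.0377
```

```bash
python3 -m creep '[{"translation":[0,0,0],"twist":[0,0,0.18]},{"translation":[0,0,0],"twist":[0,0,0.18]},{"translation":[0,0,0],"twist":[0,0,0]}]'
python3 - <<'E'
from h import *
rel([.5305,-.156,.137]); print(monitor.state()['wrist_torque'])
o,a=caps("wrist"); o2,b=caps("top"); cv2.imwrite("pics/w2.png",np.hstack([a[100:420,100:460],cv2.resize(b[150:290,220:440],None,fx=2,fy=2)[:280].repeat(1,0) if 0 else cv2.resize(b[150:290,220:440],(440,320))]))
E
```

```text
time: 3.9
eef_pos: [0.5305, -0.1586, 0.135]
eef_rot: [-3.136, -0.002, 1.302]
contact_force: [1.7, -0.7, -5.1]
width: 0.0379
t 3.9 pos [ 0.5305 -0.1586  0.135 ] rot [-3.136  -0.0019  1.3022] q [ 0.4683  0.4474 -0.3414  1.8682  0.1885  0.8629 -0.2346] tool cm to target [ 0.2539 -0.0685 -0.2028]
[-0.1131 -0.3675 -0.0166]
red [ 0.5314 -0.1541] r 20.852848052978516 ptr -138.2040210587764 405 Z 0.14099942532461918 [ 223  242  101  100 7519]
blue [ 0.534  -0.0637] r 19.9307918548584 ptr -138.14862936345568 927 Z 0.14112988798538043 [ 142    0  127  102 9797]
red [ 0.5312 -0.1447] r 14.329708099365234 ptr -91.06841303580792 178 Z 0.14107264683758908 [385 212  10  20 116]
blue [ 0.534  -0.0629] r 20.391490936279297 ptr -122.46800730809774 24 Z 0.1410348666543627 [322 205  27  27 546]
yellow [0.5374 0.0322] r 20.297826766967773 ptr -126.41126755171334 29 Z 0.14111233012836777 [259 201  27  27 545]
```

View pics/w2.png

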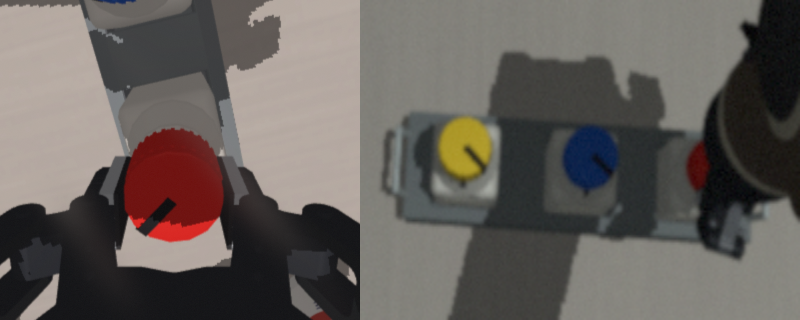

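The grip holds the cap and it turns with the gripper: the pointer moved about 21° to -138°. About 44° remain.

```bash
python3 -m creep '[{"translation":[0,0,0],"twist":[0,0,0.18]},{"translation":[0,0,0],"twist":[0,0,0.18]},{"translation":[0,0,0],"twist":[0,0,0.18]},{"translation":[0,0,0],"twist":[0,0,0.12]},{"translation":[0,0,0],"twist":[0,0,0]}]'
python3 - <<'E'
from h import *
print(monitor.state()['wrist_torque'],monitor.state()['eef_rot']); caps("wrist")
E
python3 -m creep '[{"translation":[0,0,0],"twist":[0,0,0.1]}]'
python3 - <<'E'
from h import *
print(monitor.state()['wrist_torque'],monitor.state()['eef_rot'])
E
python3 -m creep '[{"translation":[0,0,0],"twist":[0,0,0.1]}]'
python3 - <<'E'
from h import *
print(monitor.state()['wrist_torque'],monitor.state()['eef_rot']); caps("wrist")
E
```

```text
time: 4.62
eef_pos: [0.5295, -0.1579, 0.135]
eef_rot: [-3.134, 0.003, 0.647]
contact_force: [0.3, -1.1, -4.2]
width: 0.0379
[-0.3831 -0.2524  0.7117] [-3.1341  0.0033  0.6466]
red [ 0.5327 -0.155 ] r 20.883548736572266 ptr -174.4098614081212 418 Z 0.1410452668792984 [ 223  242  101  100 7500]
blue [ 0.5355 -0.0644] r 21.52781867980957 ptr -146.9285981716398 730 Z 0.14111158301846385 [    0    76   127   119 11018]
time: 4.8
eef_pos: [0.5294, -0.1578, 0.135]
eef_rot: [-3.134, 0.004, 0.55]
contact_force: [0.9, 1.8, -2.2]
width: 0.0376
[ 0.1296 -0.0033  0.9263] [-3.1338  0.0039  0.5501]
time: 4.92
eef_pos: [0.528, -0.1583, 0.135]
eef_rot: [-3.134, 0.008, 0.453]
contact_force: [-3.4, 0.6, 2.9]
width: 0.0379
[0.1273 0.4323 1.4446] [-3.1335  0.0077  0.4528]
red [ 0.5329 -0.1554] r 20.908411026000977 ptr -176.93789840955662 406 Z 0.14106457956104682 [ 223  239  101  100 7546]
blue [ 0.5355 -0.0659] r 21.430522918701172 ptr -153.13939902652717 723 Z 0.14107210127823333 [   0  119  104  112 8912]
```

The wrist torque rose and the cap stopped turning with the gripper, so red is at its stop. I'll release, rise and check.

```bash
python3 -m creep '[{"translation":[0,0,0],"twist":[0,0,0]},{"translation":[0,0,0],"twist":[0,0,0]},{"translation":[0,0,0],"twist":[0,0,0]},{"translation":[0,0,-4],"twist":[0,0,0]},{"translation":[0,0,-4],"twist":[0,0,-0.18]},{"translation":[0,0,0],"twist":[0,0,-0.18]},{"translation":[0,0,0],"twist":[0,0,-0.18]}]' 8.5
python3 - <<'E'
from h import *
o,a=caps("wrist"); cv2.imwrite("pics/w3.png",a); rel([.5338,-.063,.21])
E
```

```text
time: 5.85
eef_pos: [0.5303, -0.1585, 0.219]
eef_rot: [-3.133, -0.0, 1.012]
contact_force: [0.2, -0.6, 0.1]
width: 0.0849
red [ 0.5318 -0.1552] r 20.32990264892578 ptr 91.45660857859781 485 Z 0.14107982220481508 [ 242  196   64   63 2950]
blue [ 0.5347 -0.0631] r 20.218141555786133 ptr -138.37329641394697 264 Z 0.14115753681489934 [ 155   52   73   75 3938]
t 5.9 pos [ 0.5306 -0.1586  0.2192] rot [-3.1341 -0.0005  1.0213] q [ 0.4137  0.3401 -0.264   1.7893  0.0977  1.0321 -0.4361] tool cm to target [ 8.3185 -4.7127  0.9634]
```

View pics/w3.png

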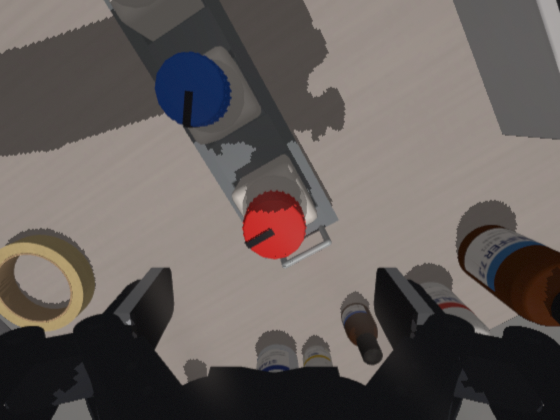

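Red's pointer, (270,232) to (248,243), is square to the rack's long edge and faces the front. It is closed. Now blue.

```bash
python3 -m creep '[{"translation":[4.2,-2.4,0],"twist":[0,0,0]},{"translation":[4.2,-2.4,0],"twist":[0,0,0]},{"translation":[0,0,0],"twist":[0,0,0]}]'
python3 - <<'E'
from h import *
rel([.534,-.063,.134])
E
```

```text
time: 6.28
eef_pos: [0.5343, -0.0603, 0.2199]
eef_rot: [-3.135, -0.002, 1.012]
contact_force: [-0.0, -0.7, -0.8]
width: 0.0855
t 6.275 pos [ 0.5343 -0.0603  0.2199] rot [-3.135  -0.0019  1.0118] q [ 0.2738  0.316  -0.3077  1.8256  0.1046  1.0209 -0.6337] tool cm to target [-0.2567  0.1737  8.5853]
```

```bash
python3 -m creep '[{"translation":[-0.25,0.15,2.5],"twist":[0,0,0]},{"translation":[0,0,3],"twist":[0,0,0]},{"translation":[0,0,2.8],"twist":[0,0,0]},{"translation":[0,0,0],"twist":[0,0,0]}]'
python3 -m creep '[{"translation":[0,0,0],"twist":[0,0,0]},{"translation":[0,0,0],"twist":[0,0,0]},{"translation":[0,0,0],"twist":[0,0,0]},{"translation":[0,0,0],"twist":[0,0,0]}]' 2
python3 -m creep '[{"translation":[0,0,0],"twist":[0,0,0.18]},{"translation":[0,0,0],"twist":[0,0,0.18]},{"translation":[0,0,0],"twist":[0,0,0.18]},{"translation":[0,0,0],"twist":[0,0,0]}]'
python3 - <<'E'
from h import *
print(monitor.state()['wrist_torque']); caps("wrist"); rel([.534,-.063,.134])
E
```

```text
time: 6.78
eef_pos: [0.5348, -0.0657, 0.1355]
eef_rot: [-3.138, -0.002, 1.002]
contact_force: [0.4, 0.4, -0.0]
width: 0.085
time: 7.28
eef_pos: [0.5327, -0.0646, 0.1382]
eef_rot: [-3.134, -0.001, 1.001]
contact_force: [7.6, -2.6, -15.6]
width: 0.0379
time: 7.78
eef_pos: [0.5316, -0.0634, 0.1381]
eef_rot: [-3.133, 0.004, 0.447]
contact_force: [1.4, 0.8, -6.7]
width: 0.0379
[-0.2361 -0.1985 -0.0986]
red [ 0.533 -0.142] r 7.758505344390869 ptr None 0 Z 0.14095840367278722 [437 358  19  27 223]
blue [ 0.5364 -0.0606] r 20.762897491455078 ptr -159.8673695960295 364 Z 0.14106872457229414 [ 225  236   98   98 7181]
yellow [0.5397 0.03  ] r 21.7202091217041 ptr -155.76634906555566 619 Z 0.14107565483341353 [   0  121  106  109 8990]
t 7.825 pos [ 0.5317 -0.0634  0.1381] rot [-3.1327  0.0042  0.4497] q [ 0.1621  0.3997 -0.1646  1.9166  0.0776  0.8393 -1.1632] tool cm to target [0.2285 0.0726 0.4128]
```

```bash
cat > t.py <<'E'
from h import *
print(monitor.state()['wrist_torque'],monitor.state()['eef_rot'])
E
python3 -m creep '[{"translation":[0,0,0],"twist":[0,0,0.18]},{"translation":[0,0,0],"twist":[0,0,0.18]},{"translation":[0,0,0],"twist":[0,0,0]}]'; python3 t.py
python3 -m creep '[{"translation":[0,0,0],"twist":[0,0,0.12]},{"translation":[0,0,0],"twist":[0,0,0]}]'; python3 t.py
python3 -c 'from h import *; caps("wrist")'
python3 -m creep '[{"translation":[0,0,0],"twist":[0,0,0.1]}]'; python3 t.py
python3 -c 'from h import *; caps("wrist")'
```

```text
time: 8.2
eef_pos: [0.5313, -0.0623, 0.1381]
eef_rot: [-3.133, 0.008, 0.095]
contact_force: [-0.2, -0.1, -6.6]
width: 0.0375
[-0.2311 -0.0955 -0.0535] [-3.1334  0.0077  0.095 ]
time: 8.45
eef_pos: [0.5304, -0.0618, 0.1383]
eef_rot: [-3.134, 0.011, -0.012]
contact_force: [1.1, 0.7, -6.1]
width: 0.0374
[ 0.1276 -0.3228 -0.0801] [-3.1344  0.0106 -0.0115]
red [ 0.5336 -0.153 ] r 22.746604919433594 ptr 108.53630368598762 796 Z 0.14093937209593743 [ 454  241  106   97 7728]
blue [ 0.5367 -0.0623] r 20.74126434326172 ptr 177.84566738493606 376 Z 0.14112773599969675 [ 225  234   98   97 7181]
yellow [0.5392 0.0288] r 22.619115829467773 ptr -158.8580048460979 533 Z 0.14112819764634815 [   0  227   94   99 7001]
time: 8.62
eef_pos: [0.5305, -0.0615, 0.1383]
eef_rot: [-3.135, 0.011, -0.106]
contact_force: [-0.3, 2.7, -4.5]
width: 0.0378
[0.6093 0.1393 1.2416] [-3.1348  0.0113 -0.106 ]
red [ 0.5336 -0.1531] r 22.697898864746094 ptr 108.657474802701 849 Z 0.14093558876149354 [ 456  219  104  101 7830]
blue [ 0.5367 -0.0617] r 20.830978393554688 ptr 178.06957647077928 377 Z 0.14113832403603865 [ 225  234   97   97 7152]
yellow [0.5401 0.0293] r 22.788908004760742 ptr -159.95531484912473 470 Z 0.1411152233105525 [   0  249   98   95 6999]
```

```bash
python3 -m creep '[{"translation":[0,0,0],"twist":[0,0,0.08]}]'; python3 t.py
python3 -m creep '[{"translation":[0,0,0],"twist":[0,0,0]},{"translation":[0,0,0],"twist":[0,0,0]},{"translation":[0,0,0],"twist":[0,0,0]},{"translation":[0,0,-5],"twist":[0,0,0]},{"translation":[0,0,-5],"twist":[0,0,0]},{"translation":[-6,0,0],"twist":[0,0,0]},{"translation":[-6,0,0],"twist":[0,0,0]},{"translation":[-6,0,0],"twist":[0,0,0]}]' 8.5
python3 - <<'E'
from h import *
o,a=caps("top"); b,_=eyes.read_camera("wrist"); cv2.imwrite("pics/f1.png",np.hstack([cv2.resize(a[170:270,220:440],None,fx=3.6,fy=3.6,interpolation=cv2.INTER_CUBIC)]))
cv2.imwrite("pics/f1w.png",b)
E
```

```text
time: 8.8
eef_pos: [0.5307, -0.0612, 0.1384]
eef_rot: [-3.136, 0.011, -0.184]
contact_force: [-2.5, 2.4, -6.6]
width: 0.0377
[0.4489 0.6117 0.9243] [-3.1362  0.0113 -0.1837]
time: 9.8
eef_pos: [0.3564, -0.0331, 0.245]
eef_rot: [-3.136, 0.001, -0.17]
contact_force: [1.2, 0.3, 0.4]
width: 0.0848
red [ 0.531  -0.1567] r 20.214046478271484 ptr -176.7604964631258 32 Z 0.14111456978718984 [385 209  27  27 548]
blue [ 0.5342 -0.062 ] r 20.11284065246582 ptr -178.80315941724706 35 Z 0.14125859364774584 [322 205  27  27 545]
yellow [0.5376 0.0319] r 20.09337043762207 ptr -127.73922884686624 29 Z 0.14105655203407463 [259 201  27  27 544]
```

View pics/f1.png

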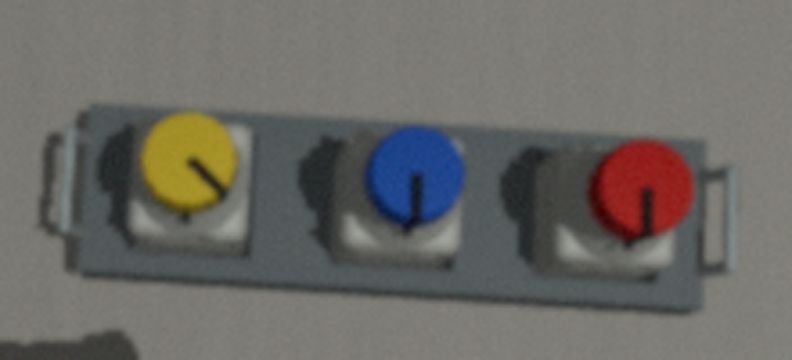

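View pics/f1w.png

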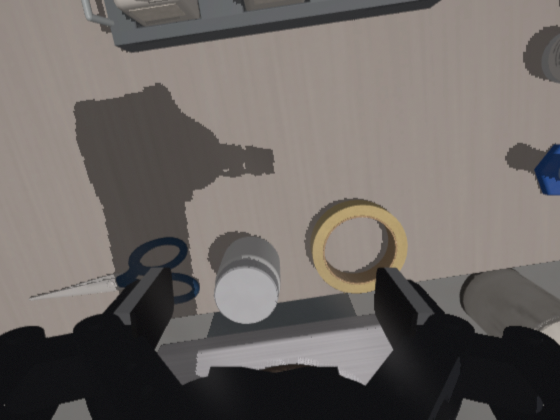

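Yellow is unchanged at about -128°. Blue is at its front. Red reads about 3 to 4° short of the rack's front normal, so I want a closer look.

```bash
python3 -m creep '[{"translation":[6,1.5,0],"twist":[0,0,0]},{"translation":[6,1.5,0],"twist":[0,0,0]},{"translation":[6,1.5,0],"twist":[0,0,0]},{"translation":[0,0,0],"twist":[0,0,0]}]'
python3 - <<'E'
from h import *
i,T=cam("wrist"); a,d=eyes.read_camera("wrist"); a2,_=eyes.read_camera("wrist")
rel([.5305,-.156,.134])
# rectified orthophoto of plane z=.142, 4 px/mm; columns: -y, rows: -x
x0,y0=.56,-.02; N=(240,640)
src=np.float32([[200,60],[400,60],[400,300],[200,300]]); w=ray(i,T,src,.142)
dst=np.float32(np.c_[(y0-w[:,1])*4000,(x0-w[:,0])*4000])
H=cv2.getPerspectiveTransform(src,dst); o=cv2.warpPerspective(a,H,(640,240)); cv2.imwrite("pics/o1.png",o)
for n,c in (('red',(.5312,-.1560)),('blue',(.5342,-.0625))):
    p=np.array([(y0-c[1])*4000,(x0-c[0])*4000]); g=o.max(2); v,u=np.mgrid[:240,:640]
    disc=np.hypot(u-p[0],v-p[1])<68; m=(disc&(g<.5*np.percentile(g[disc],60))).astype('uint8')
    k,l,s,ce=cv2.connectedComponentsWithStats(m); b=1+s[1:,4].argmax()
    r=cv2.minAreaRect(np.argwhere(l==b)[:,::-1].astype('float32')); pc=ce[b]-p
    vx,vy,*_=cv2.fitLine(np.argwhere(l==b)[:,::-1].astype('float32'),cv2.DIST_L2,0,.01,.01).ravel()
    if vx*pc[0]+vy*pc[1]<0: vx,vy=-vx,-vy
    print(n,s[b],r,'line dir world deg',np.degrees(np.arctan2(-vx,-vy)))
E
```

```text
time: 10.4
eef_pos: [0.5271, -0.1099, 0.2457]
eef_rot: [-3.137, -0.003, -0.163]
contact_force: [-0.8, -0.6, 0.5]
width: 0.0851
t 10.5 pos [ 0.5241 -0.1082  0.2461] rot [-3.1364 -0.0016 -0.1619] q [ 0.0963  0.2611  0.0242  1.8228 -0.013   1.056  -1.6066] tool cm to target [ 1.3879  4.6761 11.1861]
red [ 477   65   32   93 1798] ((490.5627746582031, 110.3297119140625), (27.99637222290039, 93.01377868652344), 4.289153099060059) line dir world deg 173.13089
blue [ 157  108   18   64 1053] ((165.5, 139.5), (63.0, 17.0), 90.0) line dir world deg 178.43361
```

View pics/o1.png

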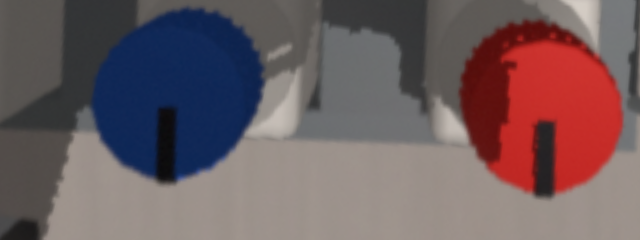

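```bash
python3 - <<'E'
from h import *
o=cv2.imread("pics/o1.png").astype(int)
for n,(x0,x1,y0,y1) in {'red':(525,565,115,205),'blue':(150,185,100,190)}.items():
    c=o[y0:y1,x0:x1]; m=(c.max(2)<70)
    p=np.argwhere(m).astype('float32'); s=[(y,p[p[:,0]==y,1].mean()) for y in np.unique(p[:,0]) if (p[:,0]==y).sum()>10]; s=np.array(s)
    k=np.polyfit(s[5:-5,0],s[5:-5,1],1)[0]; print(n,len(p),len(s),'angle',180+np.degrees(np.arctan(k)))
E
```

```text
red 1113 72 angle 178.6951959570949
blue 1574 76 angle 178.1264902375562
```

Red points at 178.7° and blue at 178.1°, and the rack's front is at 178.0°. Both are closed, and the gripper is about 9 cm clear of the caps.

```bash
python3 -c 'from plant import order; print(order.sign_off())'
```

```text
the job is handed in; nothing more can be done
None
```

I screwed the red cap and then the blue cap clockwise to their hard stops, left the yellow cap alone, and handed the job in at about 10.5 s.

- **Red and blue:** at each stop the wrist torque rose to about 1.2–1.4 N m. The last close view puts the red pointer at 178.7° and the blue at 178.1°. The rack's front is at about 178°.
- **Yellow:** its pointer read between -126° and -130° in the top view before and after the work, so it is still about 50° open.
- **Disagreements:**
  - The coarser top view after release put red 3–5° short of closed, but the closer view did not bear that out.
  - My first automatic line fit on red in that close view gave 173°. The cap's shadow had spoiled it, so I measured again on the line alone.
- **Grip:** the fingers read about 38 mm on the 40 mm caps, but both caps turned with the gripper.

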